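# Lay out the bead board for the next bracelet

### The arm

A 7-joint arm with a two-finger parallel gripper is mounted at the origin on the work surface. World frame = base frame: x ahead of the robot, y to its left, z up, the work surface at z = 0. Lengths are in m, angles in rad, forces in N, time in s.
With the tool pointing down it reaches from about 0.425 to 0.95 m from the base axis. Payload 4.7 kg.
Tool frame: the origin (TCP) lies midway between the tips of the shut fingers; the grasp point (between the pads) lies 19 mm behind it (grip_point_offset is the distance from the TCP to the grasp point, in m); z points along the fingers, y is the line along which they close (so a half turn about z gives the same grasp; the last joint's range is limited). The gripper opens to 85 mm and grips with 20 to 120 N. Pads are 22 mm wide; open, the fingers measure 114 mm over their backs; the gripper's body (76 mm by 85 mm) begins 54 mm behind the grasp point. The pads swing forward as they close: fully open they stand 13 mm farther back than shut.
Start: joints at [1.228, 0.469, -0.049, 1.532, 0.024, 1.141, -0.082], TCP at [0.208, -0.642, 0.231] pointing down, gripper open.
Joint ranges: [-2.59, 2.59], [-0.33, 1.99], [-1.39, 1.29], [0.1, 2.45], [-1.04, 4.18], [0.21, 1.99], [-2.66, 2.66]. Speed limits (rad/s): [2.57, 2.57, 3.14, 3.14, 3.14, 3.14, 3.14].

### API

Orientations are given as [roll, pitch, yaw] about the fixed x, y, z axes, in that order (R = Rz(yaw) Ry(pitch) Rx(roll)).
In Python, from rig import * gives the robot as it stands.
- The arm moves only by the tool move_arm, never from a script. Its arguments are lists of equal length, an entry for each row: "gripper": the finger opening in cm, from 0 to 8.54; "offset": the shift along the tool's x, y, z in cm, a list of three; "rot": the turn, a rotation vector about the tool's x, y, z in rad, a list of three. A call has 1 to 5 rows; each row is the pose to reach, as a shift and turn from the pose commanded when the call began, along the tool's axes at that moment; what a row does not reach only later rows make up. A row lasts 1/12 s, in which the tool goes at most 41.7 mm and 7.16 degrees, less where a joint would pass 70% of its speed; a pose out of reach is approached as far as the arm can. A call with a gripper value outside its range is refused whole. The fingers move at their own pace and stop on an object; "squeeze" is the grip in N (left out, the last holds). Time passes only in rows, so rows that repeat a pose let the fingers close. It gives the time, the measured TCP pose, the force, the opening and the grip force at its end, in the units of the state.
- sense(): the state, without advancing time (a new reading comes with each control period).
- camera(name): name is "scene" or "side" or "wrist"; returns the picture (400x640x3 uint8, red, green, blue); there is no depth.
- camera_model(name): a dict with "K" (3x3 intrinsics, pixels), "D" ([k1, k2, p1, p2, k3] as OpenCV has them; the pictures are not rectified), "camera_from_world" (4x4, takes a point from world to camera coordinates); the wrist camera has in their place "hand_eye" (4x4, takes a point from camera to tool coordinates, whose origin is the TCP and whose axes are the flange's). Camera axes: x right, y up, looking along -z (the intrinsics and any distortion apply to the point x, -y, -z); pixel columns grow to the right and rows downward; lengths in m; the calibration is good to about 2 mm. A picture is of the moment at which its call begins: read the wrist's pose just before it. camera_model takes no time and is no camera call.
- finish_job(): hands the job in; it is judged then, once.
The state is a dict: "time": time; "joint_positions": joint angles; "joint_vel": joint speeds; "tau": joint torques, N m; "tool_pos": TCP position; "orientation": TCP orientation; "contact_force": force on the tool from outside, world axes, zero at the start; "ft_torque": the same for the moment, N m; "finger_gap": finger opening in m; "grip_force": force on a finger pad.
Only numpy, scipy, OpenCV 4.12 (cv2) and the standard library are available. Lean on these libraries where they do the work, as an engineer would, in place of code of your own. Each camera call takes 0.05 s, during which the arm holds its last target. There are 200 camera calls.

### The job

Set out the white bead board: stand the green pot centred on the circle beside the brass mark, the blue pot centred on the circle beside the black mark, and the red pot between them, centred on the middle circle, with the pink gift box centred on top of the red pot. All stand upright and level and are let go; leave the varnish bottle and the charm dish where they are.

Things in the scene. Friction and masses are not known exactly. Their poses are not given: they have to be found in the camera images.
- bead_board: White bead board lying fixed on the black table: 360 mm long, 80 mm wide, 8 mm thick, flat, with half-round ends. Three circles 62 mm across (mid grey with a thin dark rim) are printed in a row along its middle line. Origin: underside (table height) below its middle, under the centre of the middle circle. Its y axis runs along its length, x across it, z up. The circle centres are at board y = -90, 0 and +90 mm with x = 0, on its top (8 mm above the table).
- brass_mark: Gold brass-coloured disc, 26 mm across, 1.5 mm thick, inlaid on one end of the bead board, on its middle line, 160 mm from the board's middle and 70 mm outward of the centre of the nearest circle; which end it marks varies. Origin: centre of its underside, on top of the board.
- black_mark: Black disc of the same size, at the other end of the board, likewise 160 mm from the middle and 70 mm from the nearest circle's centre. Origin: centre of its underside, on top of the board.
- red_pot_center (a point): Round closed bead pot, red all over with a white paper band round its side, standing upright; 50 mm diameter, 50 mm high, flat top, about 90 g. This point is its centre, 25 mm above its underside; z is up.
- green_pot_center (a point): Round closed bead pot, green all over with a white paper band round its side, standing upright; 50 mm diameter, 50 mm high, flat top, about 90 g. This point is its centre, 25 mm above its underside; z is up.
- blue_pot_center (a point): Round closed bead pot, blue all over with a white paper band round its side, standing upright; 50 mm diameter, 50 mm high, flat top, about 90 g. This point is its centre, 25 mm above its underside; z is up.
- gift_box_center (a point): Pink jewellery gift box with a white ribbon printed crosswise over its top and sides, rigid and closed: 44 x 44 mm, 34 mm high, flat top and bottom, about 50 g. This point is its centre, 17 mm above its underside; x and y are square to its side faces, z up.
- varnish_center (a point): Bystander: little purple varnish bottle with a tall black cap, 32 mm diameter, 75 mm high, standing loose among the pots. This point is half-way up.
- charm_dish: Bystander: small round white dish with copper charms, 84 mm across the rim, 18 mm high, loose. Origin: centre of its underside.

How it is judged:
At the end, for the whole second after the job is handed in: At rest and upright on the board: red pot within 14 mm of the middle circle's centre, green pot within 14 mm (along and across) of the centre of the circle by the brass mark, blue pot likewise by the black mark; gift box flat on the red pot, within 12 mm of its centre (horizontal distance between red_pot_center and bead_board below 0.014 m and x of green_pot_center in the frame of bead_board between -0.014 and 0.014 m and horizontal distance between green_pot_center and brass_mark between 0.056 and 0.084 m and x of blue_pot_center in the frame of bead_board between -0.014 and 0.014 m and horizontal distance between blue_pot_center and black_mark between 0.056 and 0.084 m and angle between each of red_pot_center, green_pot_center, blue_pot_center, gift_box_center's own z axis and vertical below 0.1 rad and height (world z) of red_pot_center between 0.028 and 0.038 m and height (world z) of green_pot_center between 0.028 and 0.038 m and height (world z) of blue_pot_center between 0.028 and 0.038 m and horizontal distance between gift_box_center and red_pot_center below 0.012 m and height (world z) of gift_box_center between 0.07 and 0.08 m and linear speed of each of red_pot, green_pot, blue_pot, gift_box below 0.02 m/s and angular speed of each of red_pot, green_pot, blue_pot, gift_box below 0.3 rad/s); the robot touches nothing.
It fails at once if the varnish bottle is moved more than 15 mm (distance of varnish_center from where it was at the start of the episode above 0.015 m).
It fails at once if the charm dish is moved more than 15 mm (distance of charm_dish from where it was at the start of the episode above 0.015 m).
It also fails if it takes over 106 s, if anything falls off the work surface, if the arm or the gripper's body presses on something with over 40 N, if the wrist force passes 120 N, or if a joint passes its speed limit or range.

## Working session

There is one attempt and no reset: what is moved stays moved. The work goes in short steps, Python scripts to look and compute and a tool call to move; the robot and the scene stay as the last step left them, time stands still between calls to the robot, and variables do not carry over. Pictures are saved under pics/ and viewed, at most 14 in all, crops included, and the job is handed in when it is done.

Besides the shell and the picture viewer there is one more tool, called after "Request:" in YAML: its name, and indented under it one key for each argument. move_arm: Moves the arm, as the interface text tells. Its arguments: {"type":"object","properties":{"gripper":{"type":"array","items":{"type":"number"}},"offset":{"type":"array","items":{"type":"array","items":{"type":"number"}}},"rot":{"type":"array","items":{"type":"array","items":{"type":"number"}}},"squeeze":{"type":"number"}},"required":["gripper","offset","rot"]}

```bash
mkdir -p pics
python3 - <<'E'
from rig import *
import cv2
s=sense(); print(s['tool_pos'],s['orientation'],s['time'],s['finger_gap'])
for n in ['scene','side']:
    cv2.imwrite(f'pics/{n}0.png',camera(n)[:,:,::-1])
    m=camera_model(n);print(n,m)
print(camera_model('wrist'))
E
```

```text
[ 0.20813743 -0.64147616  0.23023491] [-3.13960953e+00  1.18281216e-04  3.13802682e-01] 0.0 0.0857724546847153
scene {'K': array([[425.45980213,   0.        , 327.26523547],
       [  0.        , 425.45980213, 198.99431586],
       [  0.        ,   0.        ,   1.        ]]), 'D': array([-0.10805177,  0.        ,  0.        ,  0.        ,  0.        ]), 'camera_from_world': array([[-0.67656999,  0.73620589,  0.01593501,  0.37031967],
       [-0.52577201, -0.49810693,  0.6895312 ,  0.25009126],
       [ 0.51557428,  0.45813794,  0.72408065, -1.24122568],
       [ 0.        ,  0.        ,  0.        ,  1.        ]])}
side {'K': array([[450.54016484,   0.        , 320.49816932],
       [  0.        , 450.54016484, 194.21995147],
       [  0.        ,   0.        ,   1.        ]]), 'D': array([-0.01852943,  0.        ,  0.        ,  0.        ,  0.        ]), 'camera_from_world': array([[ 0.99043924, -0.13758163, -0.01006985, -0.56631264],
       [ 0.10428199,  0.69893122,  0.70754535, -0.07758456],
       [-0.09030711, -0.70183078,  0.70659619, -1.05119489],
       [ 0.        ,  0.        ,  0.        ,  1.        ]])}
{'K': array([[354.90615903,   0.        , 320.5897287 ],
       [  0.        , 354.90615903, 199.33034019],
       [  0.        ,   0.        ,   1.        ]]), 'D': array([0.02702203, 0.        , 0.        , 0.        , 0.        ]), 'hand_eye': array([[-1.85683454e-04,  9.64320294e-01,  2.64738241e-01,
         6.70957838e-02],
       [ 9.99999952e-01,  2.45028510e-04, -1.91141707e-04,
        -1.09539946e-04],
       [-2.49190243e-04,  2.64738192e-01, -9.64320293e-01,
        -1.42732960e-01],
       [ 0.00000000e+00,  0.00000000e+00,  0.00000000e+00,
         1.00000000e+00]])}
```

View pics/scene0.png

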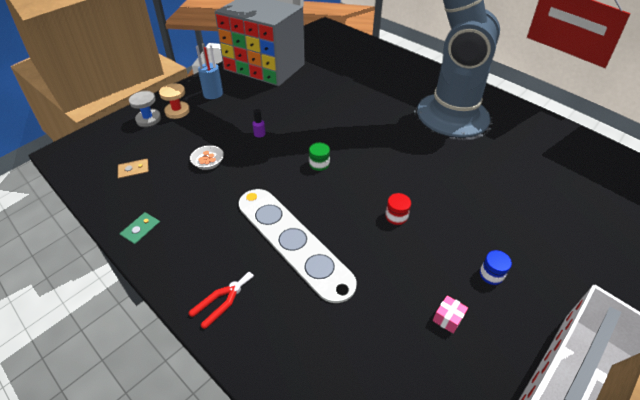

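View pics/side0.png

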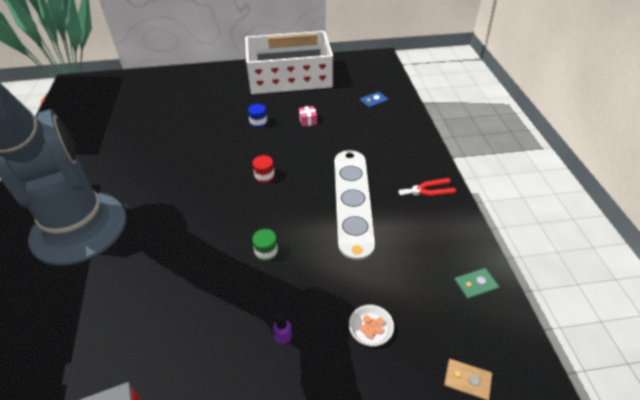

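```bash
cat > h.py <<'E'
from rig import *
import cv2, numpy as np
from scipy.spatial.transform import Rotation as R
def world_from_cam(n,s=None):
    m=camera_model(n)
    if n!='wrist': return m,np.linalg.inv(m['camera_from_world'])
    T=np.eye(4);T[:3,:3]=R.from_euler('xyz',s['orientation']).as_matrix();T[:3,3]=s['tool_pos']
    return m,T@m['hand_eye']
def cast(n,uv,z,s=None):
    m,W=world_from_cam(n,s)
    p=cv2.undistortPoints(np.float64([[uv]]),m['K'],m['D'])[0,0]
    d=W[:3,:3]@[p[0],-p[1],-1];o=W[:3,3]
    return o+d*(z-o[2])/d[2]
HSV={'red':((0,150,60),(6,255,255)),'green':((50,120,40),(75,255,255)),'blue':((112,150,60),(125,255,255)),
 'pink':((155,70,80),(175,255,255)),'gold':((18,140,120),(28,255,255)),'purple':((130,90,20),(150,255,255))}
def blobs(im,c,amin=30):
    lo,hi=HSV[c];h=cv2.cvtColor(im,cv2.COLOR_RGB2HSV)
    n,l,st,ce=cv2.connectedComponentsWithStats(cv2.inRange(h,lo,hi))
    return sorted([(int(st[i,4]),ce[i].round(1).tolist(),st[i,:4].tolist()) for i in range(1,n) if st[i,4]>amin],reverse=True)
def look(n,name=None):
    s=sense();im=camera(n)
    if name: cv2.imwrite(f'pics/{name}.png',im[:,:,::-1])
    return s,im
E
python3 - <<'E'
from h import *
for n in ['scene','side']:
    im=cv2.imread(f'pics/{n}0.png')[:,:,::-1].copy()
    for c,z in [('red',.045),('green',.045),('blue',.045),('pink',.025),('gold',.0095),('purple',.02)]:
        for b in blobs(im,c,15)[:3]: print(n,c,b,cast(n,b[1],z).round(3))
    px={'scene':[(268,214),(293,239),(319.5,266.5),(342,289.5),(207,157)],'side':[(355,226),(352.5,198.5),(350.5,173.5),(350,155),(371,326)]}[n]
    for p in px: print(p,cast(n,p,.008).round(3))
E
```

```text
scene red (3977, [579.0, 28.7], [528, 0, 102, 67]) [-0.857  0.089  0.045]
scene red (743, [213.9, 304.9], [188, 286, 48, 43]) [0.873 0.023 0.045]
scene red (326, [244.0, 26.8], [230, 18, 28, 19]) [ 0.108 -0.821  0.045]
scene green (356, [318.9, 151.3], [308, 142, 22, 20]) [ 0.436 -0.131  0.045]
scene green (147, [238.5, 39.7], [232, 33, 14, 15]) [ 0.188 -0.752  0.045]
scene green (143, [269.4, 75.6], [263, 69, 13, 15]) [ 0.279 -0.489  0.045]
scene blue (588, [497.1, 262.9], [484, 250, 28, 27]) [0.439 0.354 0.045]
scene blue (49, [488.6, 280.6], [480, 272, 22, 13]) [0.488 0.361 0.045]
scene pink (179, [453.1, 323.4], [445, 314, 17, 20]) [0.599 0.355 0.025]
scene pink (170, [439.4, 314.9], [433, 305, 15, 20]) [0.601 0.327 0.025]
scene pink (76, [462.5, 307.9], [457, 303, 11, 12]) [0.56  0.351 0.025]
scene gold (152, [252.5, 43.6], [246, 36, 14, 16]) [ 0.13  -0.751  0.009]
scene gold (142, [268.2, 61.8], [262, 55, 13, 15]) [ 0.181 -0.608  0.009]
scene gold (123, [227.1, 50.2], [221, 43, 13, 15]) [ 0.224 -0.779  0.009]
scene purple (204, [258.5, 128.8], [252, 120, 14, 18]) [ 0.458 -0.335
[... 445 characters left out ...]
4]) [ 0.431 -0.136  0.045]
side blue (247, [256.5, 110.3], [247, 103, 19, 16]) [0.434 0.348 0.045]
side blue (19, [258.5, 126.3], [252, 125, 13, 3]) [0.436 0.27  0.045]
side pink (122, [302.6, 116.8], [298, 106, 10, 20]) [0.564 0.324 0.025]
side pink (76, [313.6, 117.7], [311, 111, 7, 14]) [0.596 0.315 0.025]
side pink (22, [311.3, 106.6], [309, 105, 6, 4]) [0.596 0.372 0.025]
side gold (39, [356.6, 249.3], [353, 247, 8, 6]) [ 0.629 -0.165  0.009]
side purple (379, [282.6, 332.4], [272, 319, 21, 26]) [ 0.453 -0.344  0.02 ]
(355, 226) [ 0.638 -0.097  0.008]
(352.5, 198.5) [ 0.649 -0.009  0.008]
(350.5, 173.5) [0.661 0.081 0.008]
(350, 155) [0.674 0.154 0.008]
(371, 326) [ 0.621 -0.349  0.008]
```

```bash
cat >> h.py <<'E'
def go(p,yaw=1.44):
    """offset (cm) and rotvec in present tool axes to reach TCP p, tool down with yaw"""
    s=sense();A=R.from_euler('xyz',s['orientation']);B=R.from_euler('xyz',[np.pi,0,yaw])
    return (A.inv().apply(np.array(p)-s['tool_pos'])*100).round(2),(A.inv()*B).as_rotvec().round(3)
E
python3 -c "
from h import *
print(go((.434,-.134,.19)))"
```

```text
(array([ 37.15, -41.3 ,   4.11]), array([-2.000e-03, -1.000e-03, -1.126e+00]))
```

Request:
move_arm:
  gripper: [8.5,8.5,8.5,8.5,8.5]
  offset:
    - [37.2,-41.3,4]
    - [37.2,-41.3,4]
    - [37.2,-41.3,4]
    - [37.2,-41.3,4]
    - [37.2,-41.3,4]
  rot:
    - [0,0,-1.126]
    - [0,0,-1.126]
    - [0,0,-1.126]
    - [0,0,-1.126]
    - [0,0,-1.126]

```text
time: 0.52
tool_pos: [0.2933, -0.4501, 0.2159]
orientation: [-3.141, -0.0, 0.945]
contact_force: [0.3, -0.5, -0.0]
finger_gap: 0.0849
grip_force: 0.0
```

```bash
python3 -c "
from h import *
print(go((.434,-.134,.19)))"
```

```text
(array([33.86, -7.12,  2.59]), array([-0.001, -0.   , -0.495]))
```

Request:
move_arm:
  gripper: [8.5,8.5,8.5,8.5,8.5]
  offset:
    - [33.9,-7.1,2.6]
    - [33.9,-7.1,2.6]
    - [33.9,-7.1,2.6]
    - [33.9,-7.1,2.6]
    - [33.9,-7.1,2.6]
  rot:
    - [0,0,-0.495]
    - [0,0,-0.495]
    - [0,0,-0.495]
    - [0,0,-0.495]
    - [0,0,-0.495]

```text
time: 0.93
tool_pos: [0.3789, -0.2611, 0.2005]
orientation: [-3.141, 0.0, 1.437]
contact_force: [0.5, 0.4, -0.2]
finger_gap: 0.0854
grip_force: 0.0
```

```bash
python3 -c "
from h import *
print(go((.434,-.134,.19)))"
```

```text
(array([13.33,  3.78,  1.05]), array([-0.   ,  0.   , -0.003]))
```

Request:
move_arm:
  gripper: [8.5,8.5,8.5,8.5,8.5]
  offset:
    - [13.3,3.8,1]
    - [13.3,3.8,1]
    - [13.3,3.8,1]
    - [13.3,3.8,1]
    - [13.3,3.8,1]
  rot:
    - [0,0,0]
    - [0,0,0]
    - [0,0,0]
    - [0,0,0]
    - [0,0,0]

```text
time: 1.35
tool_pos: [0.4358, -0.1319, 0.1907]
orientation: [3.141, -0.002, 1.442]
contact_force: [0.2, -0.0, 1.2]
finger_gap: 0.0847
grip_force: 0.0
```

Run:
```python
from h import *
s,im=look('wrist','w1'); print(s['tool_pos'],s['orientation'])
for b in blobs(im,'green',200)[:3]: print(b,cast('wrist',b[1],.05,s).round(3))
print(go((.434,-.134,.02)))
```

```text
[ 0.43579276 -0.13194577  0.19066404] [ 3.14129617e+00 -1.59241620e-03  1.44227694e+00]
(2902, [317.1, 189.5], [287, 159, 61, 62]) [ 0.433 -0.134  0.05 ]
(array([ 0.05, -0.09, 17.06]), array([-0.   , -0.   , -0.002]))
```

View pics/w1.png

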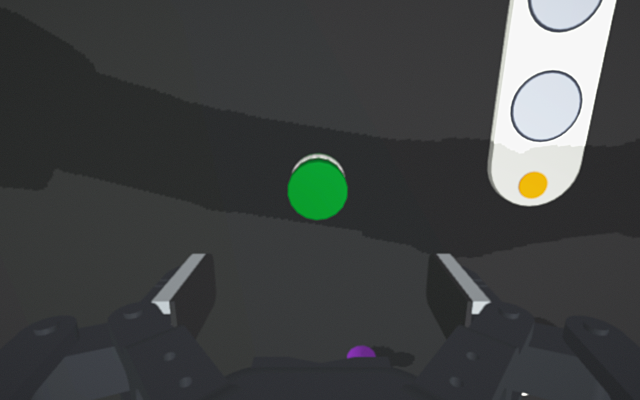

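The green pot's top is a clean disc at (317,190), and the wrist fix agrees with the scene cameras. The brass mark is at (533,185), with its circle at (547,105). Next I descend.

Request:
move_arm:
  gripper: [8.5,8.5,8.5,8.5,8.5]
  offset:
    - [0,-0.1,4]
    - [0,-0.1,8]
    - [0,-0.1,12]
    - [0,-0.1,16]
    - [0,-0.1,17.9]
  rot:
    - [0,0,0]
    - [0,0,0]
    - [0,0,0]
    - [0,0,0]
    - [0,0,0]

```text
time: 1.82
tool_pos: [0.43, -0.1379, 0.0078]
orientation: [-3.135, 0.0, 1.431]
contact_force: [0.6, 0.9, -0.6]
finger_gap: 0.0848
grip_force: 0.0
```

Request:
move_arm:
  gripper: [8.5,3,3,3,3]
  offset:
    - [0,0,0]
    - [0,0,0]
    - [0,0,0]
    - [0,0,0]
    - [0,0,0]
  rot:
    - [0,0,0]
    - [0,0,0]
    - [0,0,0]
    - [0,0,0]
    - [0,0,0]
  squeeze: 40

```text
time: 2.23
tool_pos: [0.4349, -0.1373, 0.0137]
orientation: [3.138, 0.001, 1.433]
contact_force: [-0.3, -1.1, 3.4]
finger_gap: 0.049
grip_force: 41.2
```

Request:
move_arm:
  gripper: [3,3,3,3,3]
  offset:
    - [0,0,0]
    - [0,0,0]
    - [0,0,0]
    - [0,0,0]
    - [0,0,0]
  rot:
    - [0,0,0]
    - [0,0,0]
    - [0,0,0]
    - [0,0,0]
    - [0,0,0]

```text
time: 2.65
tool_pos: [0.4349, -0.1373, 0.0136]
orientation: [3.138, 0.002, 1.433]
contact_force: [-1.6, -1.6, 7.2]
finger_gap: 0.0488
grip_force: 41.6
```

Request:
move_arm:
  gripper: [3,3,3,3,3]
  offset:
    - [0,0,-3]
    - [0,0,-6]
    - [0,0,-9]
    - [0,0,-10]
    - [0,0,-10]
  rot:
    - [0,0,0]
    - [0,0,0]
    - [0,0,0]
    - [0,0,0]
    - [0,0,0]

```text
time: 3.07
tool_pos: [0.4357, -0.1371, 0.1149]
orientation: [3.134, 0.002, 1.433]
contact_force: [-0.1, -0.9, -0.9]
finger_gap: 0.0492
grip_force: 41.9
```

Run:
```python
from h import *
s,im=look('wrist','w2'); print(s['tool_pos'])
print(go((.639,-.099,.11)))
for b in blobs(im,'gold',50)[:2]: print(b,cast('wrist',b[1],.0095,s).round(4))
for b in blobs(im,'green',50)[:2]: print(b,cast('wrist',b[1],.05+s['tool_pos'][2]-.0136,s).round(4))
# circles by ellipse fit
g=cv2.cvtColor(im,cv2.COLOR_RGB2HSV)
m=cv2.inRange(g,(95,12,120),(130,90,255))
for c in cv2.findContours(m,cv2.RETR_EXTERNAL,cv2.CHAIN_APPROX_NONE)[0]:
    if cv2.contourArea(c)>800:
        e=cv2.fitEllipse(c);print(np.round(e[0],1),np.round(e[1],1),cast('wrist',e[0],.008,s).round(4))
```

```text
[ 0.43570066 -0.13714593  0.11489237]
(array([ 6.57, 19.76,  0.36]), array([ 0.004,  0.002, -0.007]))
(978, [592.7, 197.4], [575, 181, 37, 34]) [ 0.6297 -0.1643  0.0095]
(16864, [320.6, 289.7], [248, 212, 147, 151]) [ 0.4365 -0.1305  0.1513]
(219, [320.4, 200.4], [279, 194, 83, 20]) [ 0.4407 -0.0999  0.1513]
[608.1  95.8] [70.4 94.7] [ 0.6359 -0.0947  0.008 ]
```

View pics/w2.png

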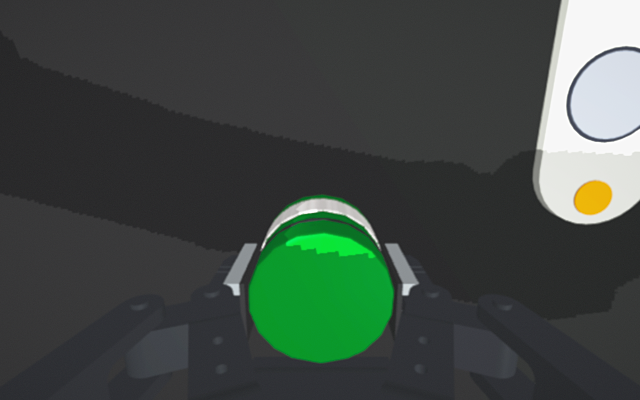

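The pot hangs straight in the grip, centred at about (321,298). The brass mark at (593,197) puts its circle at (0.639,-0.095).

Request:
move_arm:
  gripper: [3,3,3,3,3]
  offset:
    - [6.6,19.8,0]
    - [6.6,19.8,0]
    - [6.6,19.8,0]
    - [6.6,19.8,0]
    - [6.6,19.8,0]
  rot:
    - [0,0,-0.007]
    - [0,0,-0.007]
    - [0,0,-0.007]
    - [0,0,-0.007]
    - [0,0,-0.007]

```text
time: 3.53
tool_pos: [0.6388, -0.0977, 0.1091]
orientation: [-3.138, 0.001, 1.441]
contact_force: [-0.4, 0.3, -1.0]
finger_gap: 0.0493
grip_force: 41.9
```

Request:
move_arm:
  gripper: [3,3,3,3,3]
  offset:
    - [0,0,0]
    - [0,0,0]
    - [0,0,2]
    - [0,0,4]
    - [0,0,6]
  rot:
    - [0,0,0]
    - [0,0,0]
    - [0,0,0]
    - [0,0,0]
    - [0,0,0]

```text
time: 3.95
tool_pos: [0.6361, -0.0988, 0.0496]
orientation: [-3.139, 0.001, 1.44]
contact_force: [-1.1, 0.5, 0.5]
finger_gap: 0.0494
grip_force: 42.1
```

Run:
```python
from h import *
print(sense()['tool_pos'],go((.639,-.0985,.0235)))
```

```text
[ 0.63609982 -0.09877047  0.04963026] (array([0.07, 0.29, 2.61]), array([-0.003,  0.001,  0.   ]))
```

Request:
move_arm:
  gripper: [3,3,3,3,3]
  offset:
    - [0,0.1,1]
    - [0,0.1,2]
    - [0,0.1,2.7]
    - [0,0.1,2.8]
    - [0,0.1,2.8]
  rot:
    - [0,0,0]
    - [0,0,0]
    - [0,0,0]
    - [0,0,0]
    - [0,0,0]

```text
time: 4.37
tool_pos: [0.6393, -0.0983, 0.0238]
orientation: [-3.142, 0.0, 1.441]
contact_force: [0.3, -0.8, 0.0]
finger_gap: 0.0489
grip_force: 42.1
```

Request:
move_arm:
  gripper: [3,3]
  offset:
    - [0,0,0]
    - [0,0,0]
  rot:
    - [0,0,0]
    - [0,0,0]

```text
time: 4.53
tool_pos: [0.6401, -0.0982, 0.0248]
orientation: [3.14, 0.0, 1.441]
contact_force: [-0.4, 0.2, -1.3]
finger_gap: 0.0489
grip_force: 42.1
```

Request:
move_arm:
  gripper: [3,3,3,3,8.5]
  offset:
    - [0,0,0.2]
    - [0,0,0.25]
    - [0,0,0.25]
    - [0,0,0.25]
    - [0,0,0.25]
  rot:
    - [0,0,0]
    - [0,0,0]
    - [0,0,0]
    - [0,0,0]
    - [0,0,0]

```text
time: 4.95
tool_pos: [0.6396, -0.0982, 0.0215]
orientation: [3.141, 0.0, 1.441]
contact_force: [1.0, 0.2, -0.2]
finger_gap: 0.0595
grip_force: 0.0
```

Request:
move_arm:
  gripper: [8.5,8.5,8.5,8.5,8.5]
  offset:
    - [0,0,0]
    - [0,0,0]
    - [0,0,0]
    - [0,0,-3]
    - [0,0,-6]
  rot:
    - [0,0,0]
    - [0,0,0]
    - [0,0,0]
    - [0,0,0]
    - [0,0,0]

```text
time: 5.37
tool_pos: [0.6376, -0.0981, 0.0798]
orientation: [-3.136, -0.0, 1.441]
contact_force: [1.0, -0.8, -0.1]
finger_gap: 0.0851
grip_force: 0.0
```

Request:
move_arm:
  gripper: [8.5,8.5,8.5,8.5,8.5]
  offset:
    - [0,0,-4]
    - [0,0,-8]
    - [0,0,-11]
    - [0,0,-11]
    - [0,0,-11]
  rot:
    - [0,0,0]
    - [0,0,0]
    - [0,0,0]
    - [0,0,0]
    - [0,0,0]

```text
time: 5.78
tool_pos: [0.6406, -0.0982, 0.1937]
orientation: [3.137, 0.0, 1.441]
contact_force: [-0.3, -0.6, 0.2]
finger_gap: 0.0853
grip_force: 0.0
```

```bash
cat >> h.py <<'E'
def circles(im,s):
    m=cv2.inRange(cv2.cvtColor(im,cv2.COLOR_RGB2HSV),(95,12,120),(130,90,255));r=[]
    for c in cv2.findContours(m,cv2.RETR_EXTERNAL,cv2.CHAIN_APPROX_NONE)[0]:
        if cv2.contourArea(c)>800:
            e=cv2.fitEllipse(c);r.append((np.round(e[0],1),np.round(e[1],1),cast('wrist',e[0],.008,s).round(4)))
    return r
E
python3 - <<'E'
from h import *
s,im=look('wrist','w3'); print(s['tool_pos'])
for b in blobs(im,'gold',50)[:2]: print(b,cast('wrist',b[1],.0095,s).round(4))
for b in blobs(im,'green',50)[:2]: print(b,cast('wrist',b[1],.058,s).round(4))
for c in circles(im,s): print(c)
print(go((.438,.112,.18)))
E
```

```text
[ 0.64057892 -0.09815411  0.19374169]
(464, [317.8, 242.6], [306, 231, 25, 24]) [ 0.6301 -0.1644  0.0095]
(2869, [318.5, 183.4], [288, 153, 61, 61]) [ 0.6401 -0.0942  0.058 ]
(1228, [553.9, 303.4], [514, 284, 72, 43]) [ 0.8301 -0.2279  0.058 ]
(array([317.9,  70. ]), array([63.9, 68.3]), array([ 0.6513, -0.0053,  0.008 ]))
(array([ 18.24, -22.69,   1.13]), array([0.001, 0.   , 0.001]))
```

View pics/w3.png

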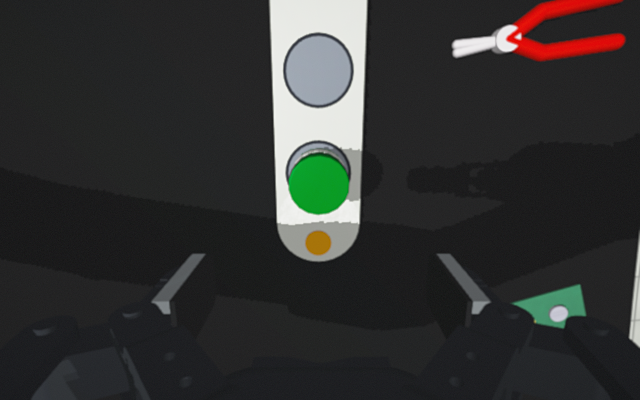

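Green is seated upright at (318,183) on its circle, 71 mm from the brass mark. The middle circle shows at (318,70), which is (0.651,-0.005). Red is next.

Request:
move_arm:
  gripper: [8.5,8.5,8.5,8.5,8.5]
  offset:
    - [18.2,-22.7,1]
    - [18.2,-22.7,1]
    - [18.2,-22.7,1]
    - [18.2,-22.7,1]
    - [18.2,-22.7,1]
  rot:
    - [0,0,0]
    - [0,0,0]
    - [0,0,0]
    - [0,0,0]
    - [0,0,0]

```text
time: 6.25
tool_pos: [0.4923, 0.0528, 0.1821]
orientation: [-3.138, 0.001, 1.44]
contact_force: [-0.2, 1.2, 0.8]
finger_gap: 0.0847
grip_force: 0.0
```

```bash
python3 -c "
from h import *
print(go((.438,.112,.18)))"
```

```text
(array([ 5.17, -6.16,  0.23]), array([-0.004,  0.001,  0.   ]))
```

Request:
move_arm:
  gripper: [8.5,8.5,8.5,8.5,8.5]
  offset:
    - [5.2,-6.2,0]
    - [5.2,-6.2,0]
    - [5.2,-6.2,0]
    - [5.2,-6.2,0]
    - [5.2,-6.2,0]
  rot:
    - [0,0,0]
    - [0,0,0]
    - [0,0,0]
    - [0,0,0]
    - [0,0,0]

```text
time: 6.67
tool_pos: [0.4403, 0.1108, 0.1832]
orientation: [-3.14, 0.001, 1.44]
contact_force: [-0.0, -0.3, 0.5]
finger_gap: 0.085
grip_force: 0.0
```

Run:
```python
from h import *
s,im=look('wrist','w4'); print(s['tool_pos'])
for b in blobs(im,'red',200)[:2]:
    p=cast('wrist',b[1],.05,s);print(b,p.round(4),go((p[0],p[1],.012)))
```

```text
[0.44026226 0.11079817 0.18318806]
(2928, [322.2, 184.5], [291, 153, 63, 63]) [0.4419 0.1141 0.05  ] (array([ 0.39,  0.09, 17.13]), array([-0.001,  0.001, -0.001]))
```

Request:
move_arm:
  gripper: [8.5,8.5,8.5,8.5,8.5]
  offset:
    - [0.5,0.1,4]
    - [0.5,0.1,8]
    - [0.5,0.1,12]
    - [0.5,0.1,16]
    - [0.5,0.1,17.1]
  rot:
    - [0,0,0]
    - [0,0,0]
    - [0,0,0]
    - [0,0,0]
    - [0,0,0]

```text
time: 7.13
tool_pos: [0.4391, 0.1137, 0.0078]
orientation: [-3.132, 0.004, 1.438]
contact_force: [1.0, -0.7, -0.8]
finger_gap: 0.0849
grip_force: 0.0
```

Request:
move_arm:
  gripper: [8.5,3,3,3,3]
  offset:
    - [0,0,0]
    - [0,0,0]
    - [0,0,0]
    - [0,0,0]
    - [0,0,0]
  rot:
    - [0,0,0]
    - [0,0,0]
    - [0,0,0]
    - [0,0,0]
    - [0,0,0]
  squeeze: 40

```text
time: 7.55
tool_pos: [0.4438, 0.1167, 0.0153]
orientation: [3.137, -0.001, 1.44]
contact_force: [0.1, 0.4, 5.5]
finger_gap: 0.0494
grip_force: 40.8
```

Request:
move_arm:
  gripper: [3,3,3]
  offset:
    - [0,0,0]
    - [0,0,0]
    - [0,0,0]
  rot:
    - [0,0,0]
    - [0,0,0]
    - [0,0,0]

```text
time: 7.8
tool_pos: [0.4439, 0.1167, 0.0153]
orientation: [3.137, -0.001, 1.44]
contact_force: [-0.2, -0.7, 7.1]
finger_gap: 0.0492
grip_force: 40.9
```

```bash
python3 -c "
from h import *
print(sense()['tool_pos'],go((.651,-.0053,.115)))"
```

```text
[0.44385457 0.11672464 0.01529075] (array([-9.39, 22.17, -9.88]), array([ 0.004, -0.001,  0.   ]))
```

Request:
move_arm:
  gripper: [3,3,3,3,3]
  offset:
    - [0,0,-4]
    - [0,0,-8]
    - [-1,3,-10]
    - [-3,6,-10]
    - [-4,9,-10]
  rot:
    - [0,0,0]
    - [0,0,0]
    - [0,0,0]
    - [0,0,0]
    - [0,0,0]

```text
time: 8.22
tool_pos: [0.5285, 0.0628, 0.1167]
orientation: [3.135, 0.001, 1.44]
contact_force: [0.6, 0.9, -0.6]
finger_gap: 0.0492
grip_force: 42.3
```

Request:
move_arm:
  gripper: [3,3,3,3,3]
  offset:
    - [-5.2,13.2,0]
    - [-5.2,13.2,0]
    - [-5.2,13.2,0]
    - [-5.2,13.2,0]
    - [-5.2,13.2,0]
  rot:
    - [0,0,0]
    - [0,0,0]
    - [0,0,0]
    - [0,0,0]
    - [0,0,0]

```text
time: 8.63
tool_pos: [0.6543, -0.0082, 0.1142]
orientation: [3.137, 0.001, 1.434]
contact_force: [-0.1, -1.0, -0.7]
finger_gap: 0.0491
grip_force: 42.3
```

```bash
python3 -c "
from h import *
print(sense()['tool_pos'],go((.651,-.003,.0245)))"
```

```text
[ 0.65434363 -0.00821587  0.11415816] (array([ 0.48, -0.45,  8.96]), array([ 0.005,  0.001, -0.006]))
```

Request:
move_arm:
  gripper: [3,3,3,3,3]
  offset:
    - [0,0,2]
    - [0,0,4]
    - [0,0,6]
    - [0,0,6]
    - [0,0,6]
  rot:
    - [0,0,0]
    - [0,0,0]
    - [0,0,0]
    - [0,0,0]
    - [0,0,0]

```text
time: 9.05
tool_pos: [0.6493, -0.0033, 0.0534]
orientation: [-3.14, 0.0, 1.441]
contact_force: [0.2, 0.1, -0.4]
finger_gap: 0.0491
grip_force: 42.3
```

```bash
python3 -c "
from h import *
print(sense()['tool_pos'],go((.651,-.003,.0245)))"
```

```text
[ 0.64925562 -0.00328869  0.05338038] (array([0.05, 0.17, 2.89]), array([-0.001,  0.   ,  0.001]))
```

Good; lower, settle, then release.

Request:
move_arm:
  gripper: [3,3,3,3,3]
  offset:
    - [0,0.1,1]
    - [0,0.1,2]
    - [0,0.1,2.7]
    - [0,0.1,2.9]
    - [0,0.1,2.9]
  rot:
    - [0,0,0]
    - [0,0,0]
    - [0,0,0]
    - [0,0,0]
    - [0,0,0]

```text
time: 9.47
tool_pos: [0.651, -0.0037, 0.0238]
orientation: [-3.141, 0.0, 1.441]
contact_force: [0.4, -0.0, -0.8]
finger_gap: 0.049
grip_force: 42.2
```

Request:
move_arm:
  gripper: [3,3]
  offset:
    - [0,0,0]
    - [0,0,0]
  rot:
    - [0,0,0]
    - [0,0,0]

```text
time: 9.63
tool_pos: [0.6515, -0.0036, 0.0242]
orientation: [3.141, -0.0, 1.441]
contact_force: [0.3, -0.3, -0.5]
finger_gap: 0.0492
grip_force: 42.2
```

Request:
move_arm:
  gripper: [3,3,8.5,8.5,8.5]
  offset:
    - [0,0,0.1]
    - [0,0,0.1]
    - [0,0,0.1]
    - [0,0,0.1]
    - [0,0,0.1]
  rot:
    - [0,0,0]
    - [0,0,0]
    - [0,0,0]
    - [0,0,0]
    - [0,0,0]

```text
time: 10.05
tool_pos: [0.6513, -0.0037, 0.0231]
orientation: [3.141, 0.0, 1.441]
contact_force: [-0.4, 0.0, -0.2]
finger_gap: 0.0824
grip_force: 0.0
```

Request:
move_arm:
  gripper: [8.5,8.5,8.5,8.5,8.5]
  offset:
    - [0,0,0]
    - [0,0,-3]
    - [0,0,-7]
    - [0,0,-11]
    - [0,0,-15]
  rot:
    - [0,0,0]
    - [0,0,0]
    - [0,0,0]
    - [0,0,0]
    - [0,0,0]

```text
time: 10.47
tool_pos: [0.6509, -0.0036, 0.1746]
orientation: [-3.141, -0.0, 1.441]
contact_force: [0.4, 0.7, 0.2]
finger_gap: 0.0848
grip_force: 0.0
```

Run:
```python
from h import *
s,im=look('wrist','w5'); print(s['tool_pos'],s['orientation'])
for c in ('red','green'):
  for b in blobs(im,c,500)[:2]: print(c,b,cast('wrist',b[1],.058,s).round(4))
for c in circles(im,s): print(c)
print(go((.437,.351,.18)))
```

```text
[ 0.65085356 -0.0036033   0.17456333] [-3.14077199e+00 -1.16127203e-04  1.44107990e+00]
red (3664, [567.9, 143.4], [507, 107, 121, 69]) [0.8314 0.0106 0.058 ]
red (3163, [321.8, 196.9], [290, 163, 64, 66]) [ 0.6515 -0.0059  0.058 ]
green (3016, [321.9, 298.0], [293, 266, 59, 64]) [ 0.6405 -0.0908  0.058 ]
(array([322. ,  74.4]), array([68. , 72.3]), array([0.6634, 0.0841, 0.008 ]))
(array([ 32.22, -26.3 ,   0.11]), array([ 0.014, -0.002,  0.001]))
```

View pics/w5.png

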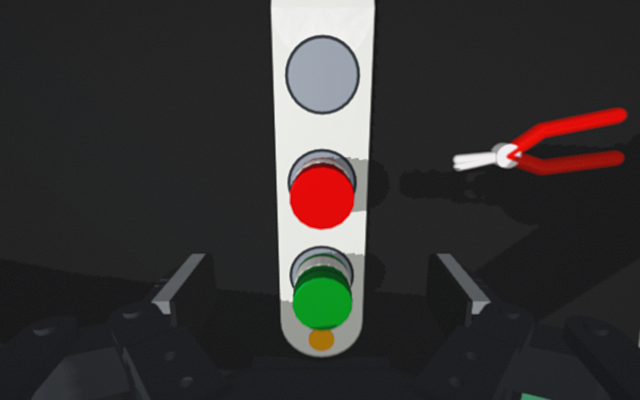

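Red sits at (322,197) on the middle circle, within 1 mm. The black-side circle is at (322,74), which is (0.663,0.084). On to blue.

Request:
move_arm:
  gripper: [8.5,8.5,8.5,8.5,8.5]
  offset:
    - [32.2,-26.3,0]
    - [32.2,-26.3,0]
    - [32.2,-26.3,0]
    - [32.2,-26.3,0]
    - [32.2,-26.3,0]
  rot:
    - [0,0,0]
    - [0,0,0]
    - [0,0,0]
    - [0,0,0]
    - [0,0,0]

```text
time: 10.93
tool_pos: [0.5403, 0.1747, 0.1731]
orientation: [3.141, -0.0, 1.44]
contact_force: [0.2, 1.1, 0.3]
finger_gap: 0.0851
grip_force: 0.0
```

```bash
python3 -c "
from h import *
print(go((.437,.351,.18)))"
```

```text
(array([ 16.14, -12.53,  -0.69]), array([ 0.001, -0.   ,  0.   ]))
```

Request:
move_arm:
  gripper: [8.5,8.5,8.5,8.5,8.5]
  offset:
    - [16.1,-12.5,-0.7]
    - [16.1,-12.5,-0.7]
    - [16.1,-12.5,-0.7]
    - [16.1,-12.5,-0.7]
    - [16.1,-12.5,-0.7]
  rot:
    - [0,0,0]
    - [0,0,0]
    - [0,0,0]
    - [0,0,0]
    - [0,0,0]

```text
time: 11.35
tool_pos: [0.4366, 0.3514, 0.1803]
orientation: [3.141, -0.001, 1.442]
contact_force: [0.5, 0.0, -0.2]
finger_gap: 0.0854
grip_force: 0.0
```

Request:
move_arm:
  gripper: [8.5,8.5]
  offset:
    - [0,0,0]
    - [0,0,0]
  rot:
    - [0,0,0]
    - [0,0,0]

```text
time: 11.52
tool_pos: [0.4364, 0.3519, 0.1804]
orientation: [-3.142, -0.001, 1.447]
contact_force: [0.4, -0.3, -0.1]
finger_gap: 0.0848
grip_force: 0.0
```

Run:
```python
from h import *
s,im=look('wrist','w6'); print(s['tool_pos'])
for b in blobs(im,'blue',200)[:2]:
    p=cast('wrist',b[1],.05,s);print(b,p.round(4),go((p[0],p[1],.012)))
```

```text
[0.43638451 0.35190439 0.18037909]
```

View pics/w6.png

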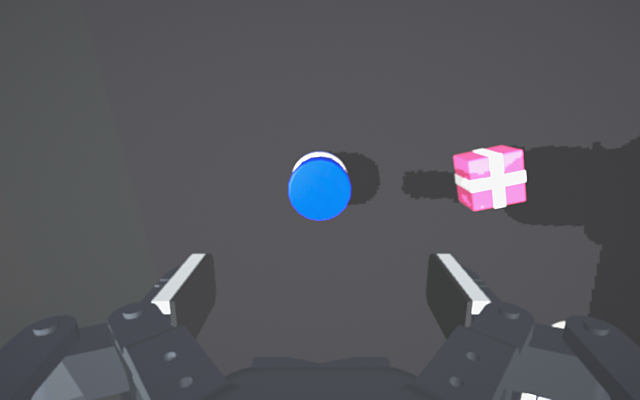

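The blue pot's top is at (320,188). The gift box is at (490,178), turned a few degrees.

```bash
sed -i "s/'blue':((112,/'blue':((102,/" h.py
python3 - <<'E'
from h import *
s=sense();im=cv2.imread('pics/w6.png')[:,:,::-1].copy()
b=blobs(im,'blue',500)[0];p=cast('wrist',b[1],.05,s);print(b,p.round(4),go((p[0],p[1],.012)))
a,c=cast('wrist',(456,182),.034,s),cast('wrist',(525,175.5),.034,s)
print('box ribbon',a.round(3),c.round(3),np.arctan2(*(c-a)[1::-1]),cast('wrist',(491,180),.034,s).round(3))
E
```

```text
(3147, [319.2, 188.8], [288, 157, 64, 64]) [0.4371 0.3506 0.05  ] (array([ 0.08, -0.1 , 16.8 ]), array([0.   , 0.   , 0.003]))
box ribbon [0.55  0.338 0.034] [0.606 0.336 0.034] -0.03129151475755204 [0.578 0.336 0.034]
```

Request:
move_arm:
  gripper: [8.5,8.5,8.5,8.5,8.5]
  offset:
    - [0,-0.1,4]
    - [0,-0.1,8]
    - [0,-0.1,12]
    - [0,-0.1,16]
    - [0,-0.1,16.7]
  rot:
    - [0,0,0]
    - [0,0,0]
    - [0,0,0]
    - [0,0,0]
    - [0,0,0]

```text
time: 11.98
tool_pos: [0.4356, 0.3437, 0.0069]
orientation: [-3.135, 0.01, 1.438]
contact_force: [-0.1, -0.4, -0.7]
finger_gap: 0.085
grip_force: 0.0
```

Request:
move_arm:
  gripper: [8.5,3,3,3,3]
  offset:
    - [0,0,0]
    - [0,0,0]
    - [0,0,0]
    - [0,0,0]
    - [0,0,0]
  rot:
    - [0,0,0]
    - [0,0,0]
    - [0,0,0]
    - [0,0,0]
    - [0,0,0]
  squeeze: 40

```text
time: 12.4
tool_pos: [0.4389, 0.3506, 0.0158]
orientation: [3.138, -0.003, 1.44]
contact_force: [-0.5, -0.5, 7.1]
finger_gap: 0.0488
grip_force: 41.4
```

Request:
move_arm:
  gripper: [3,3,3]
  offset:
    - [0,0,0]
    - [0,0,0]
    - [0,0,0]
  rot:
    - [0,0,0]
    - [0,0,0]
    - [0,0,0]

```text
time: 12.65
tool_pos: [0.4389, 0.3506, 0.0158]
orientation: [3.138, -0.003, 1.44]
contact_force: [-0.9, -0.7, 7.5]
finger_gap: 0.049
grip_force: 41.4
```

```bash
python3 -c "
from h import *
print(sense()['tool_pos'],go((.6634,.0841,.115)))"
```

```text
[0.43894057 0.35057771 0.01580875] (array([-23.47,  25.76,  -9.89]), array([ 0.004, -0.003,  0.   ]))
```

Request:
move_arm:
  gripper: [3,3,3,3,3]
  offset:
    - [0,0,-4]
    - [0,0,-8]
    - [-1,1,-10]
    - [-3.5,4,-10]
    - [-6,7,-10]
  rot:
    - [0,0,0]
    - [0,0,0]
    - [0,0,0]
    - [0,0,0]
    - [0,0,0]

```text
time: 13.07
tool_pos: [0.5, 0.2826, 0.117]
orientation: [3.136, -0.004, 1.446]
contact_force: [1.1, 0.1, -0.8]
finger_gap: 0.0489
grip_force: 42.1
```

Request:
move_arm:
  gripper: [3,3,3,3,3]
  offset:
    - [-17.5,18.8,0]
    - [-17.5,18.8,0]
    - [-17.5,18.8,0]
    - [-17.5,18.8,0]
    - [-17.5,18.8,0]
  rot:
    - [0,0,0]
    - [0,0,0]
    - [0,0,0]
    - [0,0,0]
    - [0,0,0]

```text
time: 13.48
tool_pos: [0.6333, 0.1182, 0.1147]
orientation: [3.139, -0.0, 1.441]
contact_force: [0.1, -0.0, -1.0]
finger_gap: 0.049
grip_force: 42.1
```

```bash
python3 -c "
from h import *
print(sense()['tool_pos'],go((.6634,.0841,.115)))"
```

```text
[0.63330394 0.11821302 0.11465904] (array([-2.99,  3.43, -0.03]), array([ 0.002, -0.   ,  0.001]))
```

Request:
move_arm:
  gripper: [3,3,3,3,3]
  offset:
    - [-2.9,3.2,0]
    - [-2.9,3.2,1]
    - [-2.9,3.2,4]
    - [-2.9,3.2,6]
    - [-2.9,3.2,6]
  rot:
    - [0,0,0]
    - [0,0,0]
    - [0,0,0]
    - [0,0,0]
    - [0,0,0]

```text
time: 13.9
tool_pos: [0.6569, 0.086, 0.0496]
orientation: [-3.135, 0.003, 1.44]
contact_force: [-0.5, -1.6, -1.7]
finger_gap: 0.0494
grip_force: 42.2
```

Request:
move_arm:
  gripper: [3,3]
  offset:
    - [0,0,0]
    - [0,0,0]
  rot:
    - [0,0,0]
    - [0,0,0]

```text
time: 14.07
tool_pos: [0.6608, 0.0881, 0.055]
orientation: [3.139, -0.001, 1.441]
contact_force: [0.5, -0.0, -0.5]
finger_gap: 0.0489
grip_force: 42.2
```

```bash
python3 -c "
from h import *
print(sense()['tool_pos'],go((.6634,.0841,.0243)))"
```

```text
[0.66081205 0.08806053 0.05501651] (array([-0.36,  0.3 ,  3.07]), array([ 0.003, -0.001,  0.001]))
```

Request:
move_arm:
  gripper: [3,3,3,3,3]
  offset:
    - [-0.4,0.3,1]
    - [-0.4,0.3,2]
    - [-0.4,0.3,2.8]
    - [-0.4,0.3,3]
    - [-0.4,0.3,3]
  rot:
    - [0,0,0]
    - [0,0,0]
    - [0,0,0]
    - [0,0,0]
    - [0,0,0]

```text
time: 14.48
tool_pos: [0.6625, 0.0823, 0.0234]
orientation: [3.141, 0.002, 1.441]
contact_force: [-1.1, -2.3, 4.6]
finger_gap: 0.0488
grip_force: 43.2
```

Request:
move_arm:
  gripper: [3,3]
  offset:
    - [0,0,0]
    - [0,0,0]
  rot:
    - [0,0,0]
    - [0,0,0]

```text
time: 14.65
tool_pos: [0.6625, 0.0823, 0.0234]
orientation: [3.141, 0.001, 1.44]
contact_force: [-0.7, -2.6, 4.5]
finger_gap: 0.049
grip_force: 43.2
```

In contact with the board; release.

Request:
move_arm:
  gripper: [8.5,8.5,8.5,8.5,8.5]
  offset:
    - [0,0,0]
    - [0,0,0]
    - [0,0,0]
    - [0,0,0]
    - [0,0,0]
  rot:
    - [0,0,0]
    - [0,0,0]
    - [0,0,0]
    - [0,0,0]
    - [0,0,0]

```text
time: 15.07
tool_pos: [0.6622, 0.0833, 0.0229]
orientation: [-3.141, -0.0, 1.441]
contact_force: [-0.7, -0.4, 0.4]
finger_gap: 0.0851
grip_force: 0.0
```

Request:
move_arm:
  gripper: [8.5,8.5,8.5,8.5,8.5]
  offset:
    - [0,0,-2]
    - [0,0,-6]
    - [0,0,-10]
    - [0,0,-14]
    - [0,0,-15]
  rot:
    - [0,0,0]
    - [0,0,0]
    - [0,0,0]
    - [0,0,0]
    - [0,0,0]

```text
time: 15.48
tool_pos: [0.6657, 0.0847, 0.1806]
orientation: [3.131, -0.004, 1.441]
contact_force: [1.7, 1.6, 1.5]
finger_gap: 0.0848
grip_force: 0.0
```

Run:
```python
from h import *
s,im=look('wrist','w7'); print(s['tool_pos'])
for c in ('red','blue','green'):
  for b in blobs(im,c,500)[:2]: print(c,b,cast('wrist',b[1],.058,s).round(4))
print(go((.578,.336,.17),1.54))
```

```text
[0.66565791 0.0847208  0.18055477]
red (2951, [537.1, 238.5], [483, 208, 106, 58]) [0.833  0.0245 0.058 ]
red (2697, [315.9, 295.8], [288, 263, 57, 63]) [ 0.6517 -0.0029  0.058 ]
blue (3122, [315.1, 192.3], [284, 160, 64, 65]) [0.6629 0.0854 0.058 ]
(array([ 23.79, -11.96,   0.96]), array([ 0.011, -0.003, -0.099]))
```

View pics/w7.png

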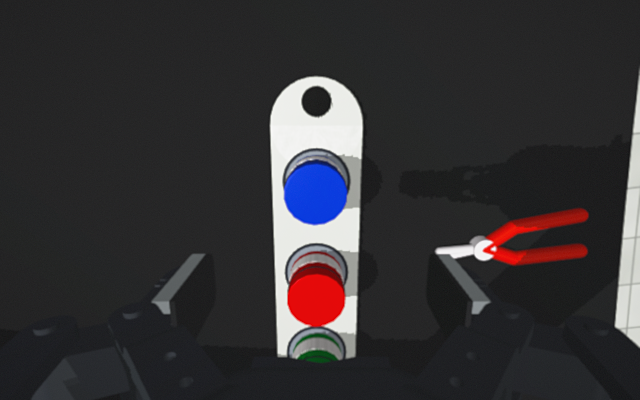

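Blue at (315,192) is centred on its circle beside the black mark (316,101), and red is undisturbed. The box is last.

Request:
move_arm:
  gripper: [8.5,8.5,8.5,8.5,8.5]
  offset:
    - [23.8,-12,1]
    - [23.8,-12,1]
    - [23.8,-12,1]
    - [23.8,-12,1]
    - [23.8,-12,1]
  rot:
    - [0,0,-0.1]
    - [0,0,-0.1]
    - [0,0,-0.1]
    - [0,0,-0.1]
    - [0,0,-0.1]

```text
time: 15.95
tool_pos: [0.5922, 0.2807, 0.1642]
orientation: [-3.141, 0.001, 1.54]
contact_force: [-0.9, 0.2, -0.4]
finger_gap: 0.0849
grip_force: 0.0
```

```bash
python3 -c "
from h import *
print(go((.578,.336,.17),1.54))"
```

```text
(array([ 5.48, -1.59, -0.58]), array([-0.001,  0.001,  0.   ]))
```

Request:
move_arm:
  gripper: [8.5,8.5,8.5,8.5,8.5]
  offset:
    - [5.5,-1.6,0]
    - [5.5,-1.6,0]
    - [5.5,-1.6,0]
    - [5.5,-1.6,0]
    - [5.5,-1.6,0]
  rot:
    - [0,0,0]
    - [0,0,0]
    - [0,0,0]
    - [0,0,0]
    - [0,0,0]

```text
time: 16.37
tool_pos: [0.5797, 0.3331, 0.1642]
orientation: [-3.141, 0.002, 1.539]
contact_force: [0.1, -0.6, -0.3]
finger_gap: 0.0846
grip_force: 0.0
```

Run:
```python
from h import *
s,im=look('wrist'); print(s['tool_pos'],s['orientation'])
cv2.imwrite('pics/w8.png',im[50:330,180:460,::-1].repeat(2,0).repeat(2,1))
h=cv2.cvtColor(im,cv2.COLOR_RGB2HSV)
m=cv2.inRange(h,(140,40,60),(178,255,255))|cv2.inRange(h,(0,0,170),(179,60,255));m[:100]=0;m[250:]=0;m[:,:220]=0;m[:,420:]=0
c=max(cv2.findContours(m,cv2.RETR_EXTERNAL,cv2.CHAIN_APPROX_NONE)[0],key=cv2.contourArea)
r=cv2.minAreaRect(c);print(r)
print(go((.578,.336,.008),1.54))
```

```text
[0.57973899 0.33305713 0.16423717] [-3.14111972e+00  2.19607584e-03  1.53911337e+00]
((322.694580078125, 180.65357971191406), (63.26953125, 59.530616760253906), 83.2901611328125)
(array([ 0.38, -0.22, 15.64]), array([-0.   ,  0.002, -0.002]))
```

View pics/w8.png

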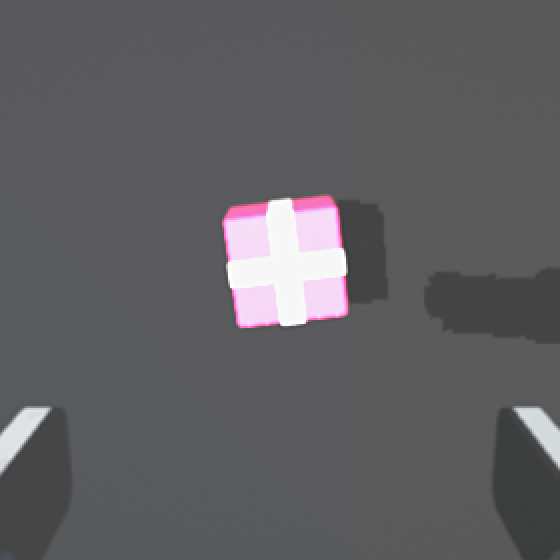

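Box top centre is at image (323.5,184). It is still turned about 6° anticlockwise relative to the fingers, so yaw should be 1.64.

```bash
python3 -c "
from h import *
s=sense();p=cast('wrist',(323.5,184),.034,s);print(p,go((p[0],p[1],.008),1.64))"
```

```text
[0.58263828 0.33674447 0.034     ] (array([ 0.47,  0.24, 15.64]), array([-0.   ,  0.002, -0.102]))
```

Request:
move_arm:
  gripper: [8.5,8.5,8.5,8.5,8.5]
  offset:
    - [0.4,0.2,4]
    - [0.4,0.2,8]
    - [0.4,0.2,12]
    - [0.4,0.2,14]
    - [0.4,0.2,15.5]
  rot:
    - [0,0,-0.1]
    - [0,0,-0.1]
    - [0,0,-0.1]
    - [0,0,-0.1]
    - [0,0,-0.1]

```text
time: 16.83
tool_pos: [0.5811, 0.3351, 0.0066]
orientation: [-3.138, 0.004, 1.637]
contact_force: [0.4, 0.2, 0.5]
finger_gap: 0.0847
grip_force: 0.0
```

Request:
move_arm:
  gripper: [8.5,8.5,3,3,3]
  offset:
    - [0,0,0]
    - [0,0,0]
    - [0,0,0]
    - [0,0,0]
    - [0,0,0]
  rot:
    - [0,0,0]
    - [0,0,0]
    - [0,0,0]
    - [0,0,0]
    - [0,0,0]
  squeeze: 30

```text
time: 17.25
tool_pos: [0.5823, 0.3395, 0.0123]
orientation: [3.139, -0.001, 1.641]
contact_force: [-0.6, 0.9, -0.0]
finger_gap: 0.0511
grip_force: 0.0
```

Request:
move_arm:
  gripper: [3,3,3,3]
  offset:
    - [0,0,0]
    - [0,0,0]
    - [0,0,0]
    - [0,0,0]
  rot:
    - [0,0,0]
    - [0,0,0]
    - [0,0,0]
    - [0,0,0]

```text
time: 17.58
tool_pos: [0.5822, 0.3395, 0.0121]
orientation: [3.139, -0.001, 1.641]
contact_force: [0.5, -1.5, 7.3]
finger_gap: 0.0433
grip_force: 32.5
```

```bash
python3 -c "
from h import *
print(sense()['tool_pos'],go((.6515,-.0045,.14)))"
```

```text
[0.58222994 0.33951711 0.01206101] (array([-34.79,   4.54, -12.81]), array([ 0.003, -0.001,  0.201]))
```

Request:
move_arm:
  gripper: [3,3,3,3,3]
  offset:
    - [0,0,-4]
    - [0,0,-8]
    - [-1,0,-11]
    - [-4,0.5,-12.8]
    - [-8,1,-12.8]
  rot:
    - [0,0,0]
    - [0,0,0]
    - [0,0,0]
    - [0,0,0]
    - [0,0,0]

```text
time: 18.0
tool_pos: [0.5976, 0.2656, 0.1444]
orientation: [3.133, -0.007, 1.648]
contact_force: [0.9, -0.4, 0.3]
finger_gap: 0.0434
grip_force: 31.7
```

Request:
move_arm:
  gripper: [3,3,3,3,3]
  offset:
    - [-26.5,3.5,0]
    - [-26.5,3.5,0]
    - [-26.5,3.5,0]
    - [-26.5,3.5,0]
    - [-26.5,3.5,0]
  rot:
    - [0,0,0.2]
    - [0,0,0.2]
    - [0,0,0.2]
    - [0,0,0.2]
    - [0,0,0.2]

```text
time: 18.42
tool_pos: [0.6384, 0.0536, 0.1386]
orientation: [3.141, 0.0, 1.441]
contact_force: [0.6, -0.8, -0.9]
finger_gap: 0.0435
grip_force: 31.7
```

```bash
python3 -c "
from h import *
print(sense()['tool_pos'],go((.6515,-.002,.14)))"
```

```text
[0.63840387 0.0536241  0.13856408] (array([-5.35,  2.02, -0.14]), array([0.   , 0.   , 0.001]))
```

Request:
move_arm:
  gripper: [3,3,3,3,3]
  offset:
    - [-5.3,2,0]
    - [-5.3,2,0]
    - [-5.3,2,1]
    - [-5.3,2,3]
    - [-5.3,2,4]
  rot:
    - [0,0,0]
    - [0,0,0]
    - [0,0,0]
    - [0,0,0]
    - [0,0,0]

```text
time: 18.83
tool_pos: [0.6502, 0.001, 0.0965]
orientation: [-3.139, -0.0, 1.441]
contact_force: [-0.7, -0.4, -0.7]
finger_gap: 0.0435
grip_force: 31.7
```

Request:
move_arm:
  gripper: [3,3,3]
  offset:
    - [0,0,0]
    - [0,0,0]
    - [0,0,0]
  rot:
    - [0,0,0]
    - [0,0,0]
    - [0,0,0]

```text
time: 19.08
tool_pos: [0.6518, 0.0018, 0.099]
orientation: [3.141, -0.001, 1.442]
contact_force: [0.1, 0.3, 0.0]
finger_gap: 0.0436
grip_force: 31.7
```

Run:
```python
from h import *
s,im=look('wrist','w9'); print(s['tool_pos'],go((.6515,-.002,.071)))
```

```text
[0.65177713 0.00177066 0.09897518] (array([-0.36, -0.01,  2.83]), array([ 0.002, -0.001,  0.002]))
```

View pics/w9.png

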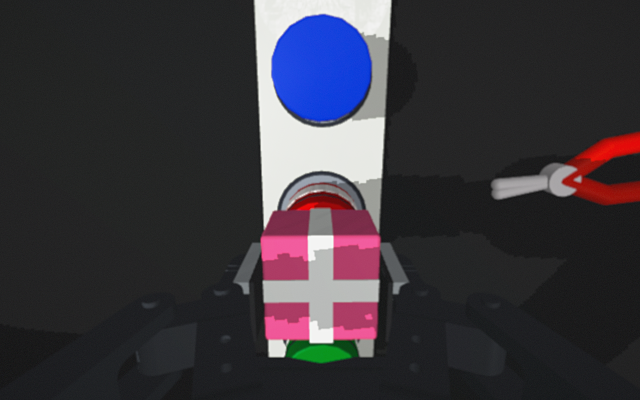

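The box is square in the grip, with its ribbon cross at (320,290) over red. Lowering it.

Request:
move_arm:
  gripper: [3,3,3,3,3]
  offset:
    - [-0.4,0,0.8]
    - [-0.4,0,1.6]
    - [-0.4,0,2.3]
    - [-0.4,0,2.7]
    - [-0.4,0,2.7]
  rot:
    - [0,0,0]
    - [0,0,0]
    - [0,0,0]
    - [0,0,0]
    - [0,0,0]

```text
time: 19.55
tool_pos: [0.6506, -0.0034, 0.0705]
orientation: [-3.14, 0.0, 1.441]
contact_force: [1.0, 0.6, -0.2]
finger_gap: 0.0435
grip_force: 31.7
```

Request:
move_arm:
  gripper: [3,3,3]
  offset:
    - [0,0,0]
    - [0,0,0]
    - [0,0,0]
  rot:
    - [0,0,0]
    - [0,0,0]
    - [0,0,0]

```text
time: 19.8
tool_pos: [0.6509, -0.0034, 0.0712]
orientation: [-3.142, -0.0, 1.441]
contact_force: [0.5, 0.0, 0.8]
finger_gap: 0.0434
grip_force: 31.7
```

```bash
python3 -c "
from h import *
print(sense()['tool_pos'],go((.6515,-.002,.0705)))
s=sense();print(cast('wrist',(320.5,290),.121,dict(s,tool_pos=np.array([.6518,.0018,.099]))))"
```

```text
[ 0.65091318 -0.00340744  0.07120304] (array([0.15, 0.04, 0.07]), array([-0.   , -0.   ,  0.001]))
[6.51728094e-01 7.59216238e-05 1.21000000e-01]
```

Request:
move_arm:
  gripper: [3,3,8.5,8.5,8.5]
  offset:
    - [0,0,0.1]
    - [0,0,0.1]
    - [0,0,0.1]
    - [0,0,0.1]
    - [0,0,0.1]
  rot:
    - [0,0,0]
    - [0,0,0]
    - [0,0,0]
    - [0,0,0]
    - [0,0,0]

```text
time: 20.22
tool_pos: [0.651, -0.0035, 0.0704]
orientation: [3.141, 0.0, 1.441]
contact_force: [-0.7, 0.3, 0.4]
finger_gap: 0.0776
grip_force: 0.0
```

Request:
move_arm:
  gripper: [8.5,8.5,8.5,8.5,8.5]
  offset:
    - [0,0,0]
    - [0,0,0]
    - [0,0,-3]
    - [0,0,-7]
    - [0,0,-11]
  rot:
    - [0,0,0]
    - [0,0,0]
    - [0,0,0]
    - [0,0,0]
    - [0,0,0]

```text
time: 20.63
tool_pos: [0.65, -0.0035, 0.1805]
orientation: [-3.139, 0.0, 1.441]
contact_force: [0.0, 0.0, 0.7]
finger_gap: 0.0852
grip_force: 0.0
```

Request:
move_arm:
  gripper: [8.5,8.5,8.5,8.5]
  offset:
    - [0,0,-3]
    - [0,0,-3]
    - [0,0,-3]
    - [0,0,-3]
  rot:
    - [0,0,0]
    - [0,0,0]
    - [0,0,0]
    - [0,0,0]

```text
time: 20.97
tool_pos: [0.6504, -0.0037, 0.2097]
orientation: [-3.141, 0.001, 1.441]
contact_force: [-0.7, -0.2, -0.7]
finger_gap: 0.0851
grip_force: 0.0
```

Run:
```python
from h import *
s,im=look('wrist','w10'); _,a=look('side'); 
cv2.imwrite('pics/fin.png',np.hstack([cv2.resize(a[120:290,270:440],(400,400)),im[:,120:520]])[:,:,::-1])
for c,z in (('blue',.058),('green',.058)):
  for b in blobs(im,c,500)[:2]: print(c,b,cast('wrist',b[1],z,s).round(4))
print(s['tool_pos'])
```

```text
blue (3250, [321.9, 73.7], [290, 41, 64, 66]) [0.6628 0.0834 0.058 ]
green (2385, [322.4, 277.3], [297, 249, 52, 57]) [ 0.6406 -0.091   0.058 ]
[ 0.65037979 -0.00372912  0.20974531]
```

View pics/fin.png

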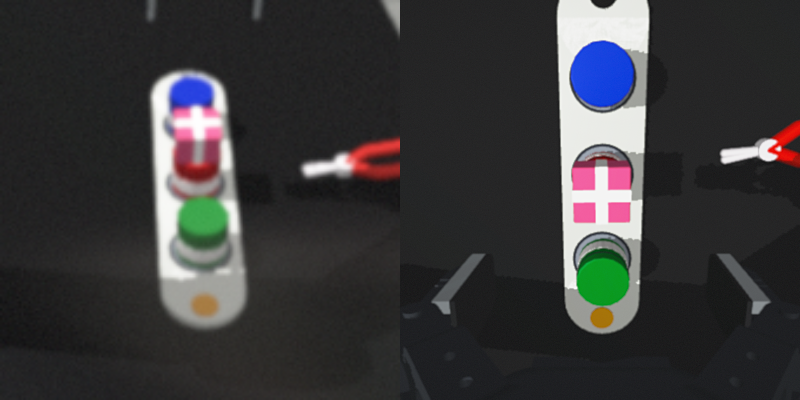

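All three pots are centred, with the box square on red (cross at (601,191) in the right-hand view). The robot is clear.

```bash
python3 -c "
from rig import *
print(finish_job())"
```

```text
the job is handed in; nothing more can be done
None
```

The job is handed in at about 21 s of the 106 s allowed: the last views show green by the brass mark, red in the middle with the gift box square on top, and blue by the black mark, each within a few mm by camera; I didn't re-measure the varnish bottle or charm dish, but the arm stayed clear of both, and the judge's verdict was not returned.

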